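# Pull the transit cap off the till and stow it in the drawer

### The arm

A 7-joint arm with a two-finger parallel gripper is mounted at the origin on the work surface; the furniture and walls round the work are solid. World frame = base frame: x ahead of the robot, y to its left, z up, the work surface at z = 0. Lengths are in mm, angles in rad, forces in N, time in s.
With the tool pointing down it reaches from about 400 to 875 mm from the base axis. Payload 4.4 kg.
Tool frame: the origin (TCP) lies midway between the tips of the shut fingers; the grasp point (between the pads) lies 19 mm behind it; z points along the fingers, y is the line along which they close (so a half turn about z gives the same grasp; the last joint's range is limited). The gripper opens to 85 mm and grips with 20 to 120 N. Pads are 22 mm wide; open, the fingers measure 114 mm over their backs; the gripper's body (76 mm by 85 mm) begins 54 mm behind the grasp point. The pads swing forward as they close: fully open they stand 13 mm farther back than shut.
Start: joints at [1.163, 0.628, 0.038, 1.517, -0.027, 0.996, -0.02], TCP at [217.897, -612.404, 231.313] pointing down, gripper open.
Joint ranges: [-3.06, 3.06], [-0.37, 2.12], [-1.25, 1.32], [0.18, 2.47], [-1.1, 4.24], [0.23, 1.98], [-2.94, 2.94]. Speed limits (rad/s): [2.57, 2.57, 3.14, 3.14, 3.14, 3.14, 3.14].

### API

Orientations are given as [roll, pitch, yaw] about the fixed x, y, z axes, in that order (R = Rz(yaw) Ry(pitch) Rx(roll)).
In Python, from cell import telemetry, eyes, ctrl, finder gives the robot as it stands.
- The arm moves only by the tool move_arm, never from a script. Its argument "steps" is a list of rows, each a list of 7 numbers: the turn, a rotation vector about the world's x, y, z in degrees, then the shift along the world's x, y, z in m, then the finger opening in m, from 0 to 0.0854. A call has 1 to 5 rows; each row shifts and turns the commanded pose from where the row before left it; what a row does not reach is not made up. A row lasts 1/10 s, in which the tool goes at most 50 mm and 8.59 degrees, less where a joint would pass 70% of its speed; a pose out of reach is approached as far as the arm can. A call with a gripper value outside its range is refused whole. The fingers move at their own pace and stop on an object; the grip force is fixed at half the most. Time passes only in rows, so rows that do not move let the fingers close. It gives the time, the measured TCP pose, the force, the opening and the grip force at its end, in the units of the state.
- telemetry.read_state(): the state, without advancing time (a new reading comes with each control period).
- eyes.get_image(name): name is "scene" or "top" or "wrist"; returns (picture, depth): 480x640x3 uint8, blue, green, red; 480x640 float32, mm along the optical axis (not along the pixel's ray), 0 where there is no reading.
- eyes.calibration(name): a dict with "fx", "fy", "cx", "cy" (pixels), "position" and "attitude" of the camera in the world. Camera axes: x right, y down, z forward; pixel columns grow to the right and rows downward; lengths in mm; the calibration is good to about 2 mm. The wrist camera is an equidistant fisheye: a pixel r from the principal point sees the ray r / f radians off the axis. A picture is of the moment at which its call begins: read the wrist's pose just before it. calibration takes no time and is no camera call; for the wrist camera it gives the pose at the moment of the call.
- ctrl.finish_job(): hands the job in; it is judged then, once.
Trained networks look in the newest picture that a camera, given by its name, has taken for a name from the list of things; names that differ only in an ending like _2 or _b are one class to them, and where a whole thing is asked for, a point or a joint stands for the part that bears it (a point fixed in the world has none). Each returns a list of dicts, best first, with "confidence" (0 to 1); they miss things now and then, are a little off and sometimes report something else, mostly with a low value. They report only what shows in the picture. A call takes as long as a camera call. They do not tell look-alikes from the thing itself.
- finder.boxes_of(camera, name): "location" ([x, y, z] in mm, in the coordinates of the camera as it stood for that picture, good to about 4 mm: the middle of the surface that is visible of it).
- finder.cut_out(camera, name): "mask" (480x640 bool, what is visible of it).
- finder.pinpoint(camera, name): "location" ([x, y, z] in mm, in the coordinates of the camera as it stood for that picture, good to about 4 mm: a listed point, or the origin of a listed thing).
The state is a dict: "clock": time; "qpos": joint angles; "qd": joint speeds; "tau": joint torques, N m; "eef_pos": TCP position; "tool_rot": TCP orientation; "force": force on the tool from outside, world axes, zero at the start; "torque": the same for the moment, N m; "width": finger opening in mm; "gripper_force": force on a finger pad.
Only numpy, scipy, OpenCV 4.12 (cv2) and the standard library are available. Lean on these libraries where they do the work, as an engineer would, in place of code of your own. Each camera call takes 0.05 s, during which the arm holds its last target. There are 200 camera calls.

### The job

Get the till ready for the sale: hook the fork of the puller under the rim of the red transit cap on the till and pull the cap straight up off its stud, carry it on the fork to the open till drawer and leave it standing upright on the drawer's floor, then push the drawer fully home so that it clicks shut. Never touch the cap with the gripper's fingers, and do not disturb the ink bottle on the till or the red tin and the oil can beside the puller. Finish with the puller standing upright on the table on its fork.

Things in the scene. Friction and masses are not known exactly. Their poses are not given: they have to be found in the camera images.
- puller: Steel cap puller, 65 x 62 x 95 mm, 0.2 kg, loose, standing on its fork on the table. Origin: on its underside, below the grip; x is the way the fork points, z up. Dark wooden grip on top, over the origin: x +-15, y +-8 (pinch it along y), z 49 to 95 mm. Under it a bridge (20 mm wide, z 42 to 50, x -40 to 15) and at the back a spine (x -41 to -33).
- puller_fork (a point): Middle of the puller's fork, 5 mm above the puller's origin (top of the tines, on which the cap's rim rests); axes as the puller. Two tines, 5 mm thick, 8 mm wide, at y = +-23 to +-31 mm, open towards +x, reaching to x = +24, each with an upturned tip (x 20 to 24, 4 mm high). A hooked cap lies with its axis within 4 mm of this point.
- cap: Red plastic transit cap, 0.06 kg, loose, snapped upright on a stud. Origin: centre of its underside, z up. Skirt d 40 mm, z 0 to 18; rim d 58 mm, z 18 to 23 (a tine goes under it each side of the skirt); domed top, z 23 to 44, d 38 narrowing to 22. Sprung balls hold it: 10 to 20 N straight up pops it off within 8 mm; clear of the stud after 20 mm. Then it lies loose on the fork.
- plinth: Fixed aluminium disc on the till's top, d 92 mm, 8 mm thick, with the stud; origin: centre of its underside, z up. The seated cap stands on the disc (cap origin at plinth z = 8). A yellow half-round guard (inner radius 38, outer 43, up to plinth z = 31 mm) stands round the +x half; the open side is -x, so the fork enters moving along plinth +x, above the disc and below the rim.
- till: Fixed grey steel till, 170 (x) x 190 (y) x 72 mm high; origin at the centre of its underside, z up; the drawer comes out of its -x face. Flat top at z = 72 mm carrying the plinth and the ink bottle.
- drawer (a joint): Opening of the till drawer in m: 0 is fully home, up to 0.115 open, along till -x. Slides with about 1.2 N of friction; a sprung detent at 5 to 14 mm from home must be overcome (4 to 6 N), after which it seats at 0.
- drawer_in (a point): Centre of the drawer's floor (axes as the till's), 15.5 mm above the table; moves with the drawer. Inside: 145 mm (x +-72) by 166 mm (y +-83); walls rise 40 mm above the floor. The -x end is out in the open, for as long as the drawer is open; the rest is under the till, whose roof is 51 mm above the floor.
- drawer_front (a point): Centre of the outer face of the blue drawer front (axes as the till's; -x points out of the face); front 190 mm wide, from 7 to 69 mm above the table, flat, no handle: push it along till +x.
- ink_bottle: Glass ink bottle, 44 x 44 x 63 mm, loose, standing on the back of the till's top; origin at the centre of its underside. Leave it alone.
- nail_tin: Round red tin, 67 mm in diameter, 48 mm high, loose on the table near the puller; origin at the centre of its underside. Leave it alone.
- oil_can: Small green oil can with a thin bent brass spout, 76 mm in diameter at the foot, 136 mm high to the spout's tip, loose on the table near the puller; origin at the centre of its underside. Leave it alone.
Not all that is in view belongs to the job. Leave any turquoise look-alike of the puller alone. Leave any pink look-alike of the cap alone.

How it is judged:
By the outcome, as a careful person would: the job done as asked, in the order asked, and still so for the second after the job is handed in, with the robot touching nothing.
It also fails if it takes over 72 s, if anything falls off the work surface, if the arm or the gripper's body presses on something with over 40 N, if the wrist force passes 120 N, or if a joint passes its speed limit or range.

## Working session

There is one attempt and no reset: what is moved stays moved. The work goes in short steps, Python scripts to look and compute and a tool call to move; the robot and the scene stay as the last step left them, time stands still between calls to the robot, and variables do not carry over. Pictures are saved under pics/ and viewed, at most 10 in all, crops included, and the job is handed in when it is done.

Besides the shell and the picture viewer there is one more tool, called after ">>>" as name(argument=value, ...), one argument or row to a line, values as JSON. move_arm: Moves the arm, as the interface text tells. Its arguments: {"type":"object","properties":{"steps":{"type":"array"}},"required":["steps"]}

```bash
ls; mkdir -p pics; cat > h.py <<'E'
import numpy as np, cv2
from scipy.spatial.transform import Rotation as R
from cell import telemetry, eyes, ctrl, finder
def cam(n):
    c=eyes.calibration(n); return c
def toW(c,p):
    a=np.array(c["attitude"])
    M=a if a.shape==(3,3) else R.from_euler('xyz',a).as_matrix()
    return M@np.array(p)+np.array(c["position"])
E
python3 - <<'E'
from h import *
print(telemetry.read_state())
for n in ("scene","top"):
    im,d=eyes.get_image(n); c=cam(n); print(n,c)
    cv2.imwrite(f"pics/{n}0.png",im); np.save(f"{n}_d.npy",d)
    for o in ["puller","puller_fork","cap","plinth","till","drawer_in","drawer_front","ink_bottle","nail_tin","oil_can"]:
        for r in finder.pinpoint(n,o)[:3]:
            p=np.array(r["location"]); print(o,round(r["confidence"],2),toW(c,p).round(0), (c["fx"]*p[:2]/p[2]+[c["cx"],c["cy"]]).round(0))
print(telemetry.read_state()["clock"])
E
```

```text
pics
{'clock': 0.0, 'qpos': array([ 1.16321501,  0.62935008,  0.03843271,  1.51841346, -0.02703881,
        0.99631426, -0.02001754]), 'qd': array([ 0.00096834, -0.00159272,  0.00024629, -0.00019262,  0.00255673,
        0.00096976,  0.00037328]), 'tau': array([ 4.06002664e-05, -5.63410842e+01,  1.22714169e+00, -1.93452930e+01,
        1.12854608e-02,  1.04836375e-02,  2.19813023e-05]), 'eef_pos': array([ 217.67942484, -611.76948893,  230.37183349]), 'tool_rot': array([-3.13962472e+00, -1.06146119e-05,  3.41749087e-01]), 'force': array([-0.43552337, -0.0991221 , -0.25548875]), 'torque': array([-0.00132545,  0.00814308, -0.00748771]), 'gripper_force': 0.0, 'width': 85.36073391459526}
scene {'fx': 509.49047762959856, 'fy': 509.49047762959856, 'cx': 333.12877281577255, 'cy': 236.94224740112827, 'position': array([212.74453456, 623.47242217, 808.37133762]), 'attitude': array([-2.40184083,  0.00387491, -2.70662123])}
puller 0.85 [ 349. -103.    1.] [421. 244.]
puller 0.78 [290. 178.   1.] [402. 363.]
puller 0.7 [683. 156.  -4.] [220. 281.]
puller_fork 0.79 [288. 179.   3.] [403. 364.]
pul
[... 910 characters left out ...]
62. 333.]
puller_fork 0.88 [ 346. -100.    6.] [362. 334.]
puller_fork 0.74 [680. 161.   3.] [231. 176.]
puller_fork 0.68 [286. 178.   9.] [219. 370.]
cap 0.9 [ 398. -193.   -3.] [407. 307.]
cap 0.6 [646. -53.  77.] [334. 178.]
cap 0.57 [678. 157.   5.] [232. 177.]
plinth 0.57 [642. -54.  73.] [334. 180.]
till 0.74 [654. -81.  -3.] [346. 186.]
drawer_in 0.61 [553. -67.  14.] [341. 231.]
drawer_in 0.52 [435. 162.   2.] [229. 293.]
drawer_front 0.62 [463. -54.  39.] [337. 273.]
ink_bottle 0.83 [ 715. -117.   72.] [365. 145.]
nail_tin 0.67 [572. 154.  -1.] [234. 226.]
nail_tin 0.23 [434. 162.   2.] [229. 294.]
oil_can 0.6 [437. 161.   2.] [229. 292.]
oil_can 0.4 [552. -65.  13.] [341. 232.]
1.1
```

View pics/scene0.png

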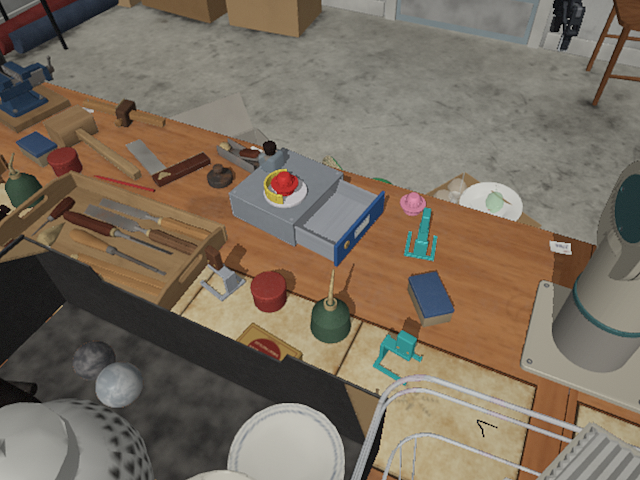

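View pics/top0.png

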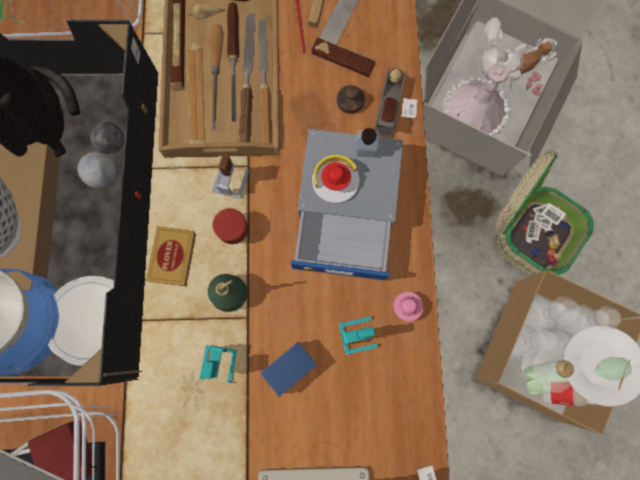

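Scene view: the steel puller is at scene (220,281) / top (230,177). The turquoise look-alikes are at scene (421,240) and (400,355), top (358,336) and (217,362). The red cap is on the plinth at scene (285,183) / top (336,177), and the pink look-alike is at scene (412,203) / top (407,306). I choose the steel puller and the red cap, and check them in a close crop.

```bash
python3 - <<'E'
from h import *
a=cv2.imread("pics/top0.png")[120:240,180:290]; b=cv2.imread("pics/scene0.png")[230:330,180:300]
a=cv2.resize(a,None,fx=4,fy=4,interpolation=2);b=cv2.resize(b,(400,480),interpolation=2)
a=cv2.resize(a,(400,480)) if 0 else a[:, :400]
cv2.imwrite("pics/crop.png",np.hstack([a,b]))
# world points by depth in top, for puller neighbourhood heights
c=cam("top");d=np.load("top_d.npy")
def W(u,v):
    z=d[v,u];return toW(c,[(u-c["cx"])/c["fx"]*z,(v-c["cy"])/c["fy"]*z,z])
for u,v in [(226,163),(237,180),(220,190),(232,170),(230,150),(250,150),(200,154),(230,140),(230,225),(228,293),(223,288)]: print(u,v,W(u,v).round(0))
# till top edges: fit orientation from cloud
vv,uu=np.mgrid[100:300,270:420]; z=d[100:300,270:420]
P=np.stack([(uu-c["cx"])/c["fx"]*z,(vv-c["cy"])/c["fy"]*z,z],-1).reshape(-1,3)
Wp=np.array([toW(c,p) for p in P]); m=(abs(Wp[:,2]-73)<5)
pts=Wp[m][:,:2].astype(np.float32); print(m.sum(), Wp[m][:,2].mean(), cv2.minAreaRect(pts), cv2.boxPoints(cv2.minAreaRect(pts)))
E
```

```text
226 163 [677. 156.  89.]
237 180 [672. 148.   1.]
220 190 [643. 178.  27.]
232 170 [679. 151.  44.]
230 150 [728. 159.  28.]
250 150 [726. 117.  31.]
200 154 [728. 224.  11.]
230 140 [760. 163.   5.]
230 225 [564. 154.  46.]
228 293 [427. 153.  69.]
223 288 [435. 160.  80.]
5920 71.70076439088528 ((603.633056640625, -77.40424346923828), (190.0037384033203, 277.73199462890625), 81.3781967163086) [[ 452.09445  -150.51491 ]
 [ 726.6879   -192.15015 ]
 [ 755.17163    -4.293579]
 [ 480.5782     37.34166 ]]
```

View pics/crop.png

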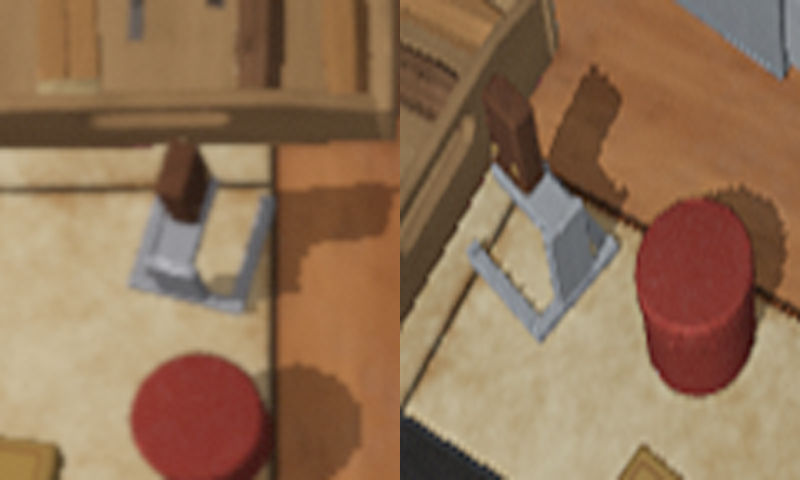

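The crop confirms the choice. It shows a grey steel puller with a dark grip, its fork pointing about +x and slightly to -y. The grip is at crop (183,180) in the left half, next to the tray's wall. I'll move above it now.

>>> move_arm(
  steps=[
    [0,0,7.4,0.023,0.0385,0,0.0854],
    [0,0,7.4,0.023,0.0385,0,0.0854],
    [0,0,7.4,0.023,0.0385,0,0.0854],
    [0,0,7.4,0.023,0.0385,0,0.0854],
    [0,0,7.4,0.023,0.0385,0,0.0854],
  ],
)

```text
clock: 1.6
eef_pos: [333.7, -418.4, 231.6]
tool_rot: [3.141, 0.0, 0.993]
force: [0.5, -0.4, -1.0]
width: 85.4
gripper_force: 0.0
```

>>> move_arm(
  steps=[
    [0,0,7.4,0.023,0.0385,0,0.0854],
    [0,0,7.4,0.023,0.0385,0,0.0854],
    [0,0,7.4,0.023,0.0385,0,0.0854],
    [0,0,7.4,0.023,0.0385,0,0.0854],
    [0,0,7.4,0.023,0.0385,0,0.0854],
  ],
)

```text
clock: 2.1
eef_pos: [448.7, -226.0, 231.7]
tool_rot: [3.141, 0.001, 1.638]
force: [1.0, -0.1, 0.1]
width: 85.5
gripper_force: 0.0
```

>>> move_arm(
  steps=[
    [0,0,7.4,0.023,0.0385,0,0.0854],
    [0,0,7.4,0.023,0.0385,0,0.0854],
    [0,0,7.4,0.023,0.0385,0,0.0854],
    [0,0,7.4,0.023,0.0385,0,0.0854],
    [0,0,7.4,0.023,0.0385,0,0.0854],
  ],
)

```text
clock: 2.6
eef_pos: [563.8, -33.5, 231.6]
tool_rot: [3.141, 0.001, 2.284]
force: [1.1, -1.0, -0.8]
width: 85.0
gripper_force: 0.0
```

```bash
cat >> h.py <<'E'
def look(n,objs,save=None):
    c=cam(n); im,d=eyes.get_image(n); c=c
    if save: cv2.imwrite(f"pics/{save}.png",im)
    for o in objs:
        for r in finder.pinpoint(n,o)[:3]:
            print(n,o,round(r["confidence"],2),toW(c,r["location"]).round(1))
    return c,im,d
def cloud(c,d,n):
    v,u=np.mgrid[0:480,0:640]; x=(u-c["cx"])/c["fx"];y=(v-c["cy"])/c["fy"]
    if n=="wrist":
        r=np.hypot(x,y)+1e-9; k=np.tan(np.minimum(r,1.45))/r; x=x*k;y=y*k
    P=np.stack([x*d,y*d,d],-1).reshape(-1,3)
    M=R.from_euler('xyz',c["attitude"]).as_matrix()
    return (P@M.T+np.array(c["position"])).reshape(480,640,3)
E
python3 - <<'E'
from h import *
c,im,d=look("wrist",["cap","plinth","puller","puller_fork","drawer_in","drawer_front"],"w1")
print(c)
W=cloud(c,d,"wrist"); hsv=cv2.cvtColor(im,cv2.COLOR_BGR2HSV)
y=(hsv[...,0]>20)&(hsv[...,0]<34)&(hsv[...,1]>140)&(d>0)&(W[...,2]>85)&(W[...,2]<115)
p=W[y]; print("yellow",y.sum(),p.mean(0),p.min(0),p.max(0))
r=((hsv[...,0]<8)|(hsv[...,0]>172))&(hsv[...,1]>150)&(d>0)&(W[...,2]>90)&(W[...,2]<140)
p=W[r]; print("red",r.sum(),p.mean(0),p.min(0),p.max(0))
np.save("w1.npy",W)
E
```

```text
wrist cap 0.82 [ 398.3 -193.4   -0.8]
wrist cap 0.61 [642.4 -56.3  79.6]
wrist cap 0.21 [ 704.8 -121.7   74.2]
wrist puller 0.96 [ 344.  -101.2   -0.4]
wrist puller 0.55 [ 6.797e+02  1.591e+02 -3.000e-01]
wrist drawer_in 0.56 [550.6 -69.8  13.8]
{'fx': 371.64829954431775, 'fy': 371.64829954431775, 'cx': 326.7988731675188, 'cy': 236.70477677901633, 'position': array([511.44435116,  24.53996357, 375.0053295 ]), 'attitude': array([ 2.83088478e+00, -2.40196822e-04,  7.13092029e-01])}
yellow 1573 [664.52737844 -50.98596882  98.83976569] [624.4364971  -96.52518277  85.03483162] [683.72014389 151.100069   105.52209008]
red 3213 [635.94048374 -53.80862511 111.38157226] [ 611.87177606 -126.94639959   90.1453851 ] [698.77548386 146.9672368  127.97728346]
```

View pics/w1.png

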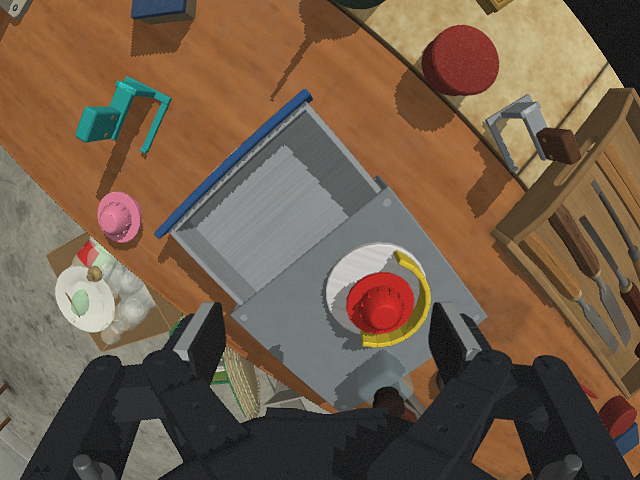

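Wrist view: the red cap is at (382,308) with the yellow guard on its lower right, opening to the upper left. The drawer is open at (270,210). The steel puller is at (520,130) with its grip at (560,145).

```bash
python3 - <<'E'
from h import *
from scipy.optimize import least_squares
W=np.load("w1.npy"); im=cv2.imread("pics/w1.png"); hsv=cv2.cvtColor(im,cv2.COLOR_BGR2HSV)
box=(W[...,0]>590)&(W[...,0]<700)&(W[...,1]>-110)&(W[...,1]<0)
y=box&(hsv[...,0]>20)&(hsv[...,0]<34)&(hsv[...,1]>140)&(W[...,2]>99)&(W[...,2]<108)
p=W[y][:,:2]
f=least_squares(lambda q:np.hypot(p[:,0]-q[0],p[:,1]-q[1])-40.5,[645,-55]).x
a=np.degrees(np.arctan2(p[:,1]-f[1],p[:,0]-f[0])); print("guard",len(p),f,"z",W[y][:,2].mean(),np.percentile(a,[0.5,2,50,98,99.5]))
red=box&((hsv[...,0]<8)|(hsv[...,0]>172))&(hsv[...,1]>150)
r=red&(W[...,2]>99)&(W[...,2]<106);print("rim",r.sum(),cv2.minEnclosingCircle(W[r][:,:2].astype(np.float32)))
t=red&(W[...,2]>121)&(W[...,2]<127);print("top",t.sum(),W[t].mean(0))
# puller
px=(W[...,0]>620)&(W[...,0]<712)&(W[...,1]>110)&(W[...,1]<215)
g=px&(W[...,2]>90)&(W[...,2]<100); print("grip",g.sum(),cv2.minAreaRect(W[g][:,:2].astype(np.float32)),W[g].mean(0))
b=px&(W[...,2]>46)&(W[...,2]<54)&(hsv[...,1]<90); print("bridge",b.sum(),cv2.minAreaRect(W[b][:,:2].astype(np.float32)))
t=px&(W[...,2]>2.5)&(W[...,2]<12)&(hsv[...,1]<60); print("tines",t.sum(),cv2.minAreaRect(W[t][:,:2].astype(np.float32)))
# till top & drawer rectangles
tt=(abs(W[...,2]-72)<4)&(hsv[...,1]<60)&(W[...,0]>555)&(W[...,1]<40)&(W[...,1]>-210);q=cv2.minAreaRect(W[tt][:,:2].astype(np.float32));print("till",tt.sum(),q)
fl=(abs(W[...,2]-15.5)<4)&(W[...,0]>450)&(W[...,0]<620)&(W[...,1]<40)&(W[...,1]>-160);q=cv2.minAreaRect(W[fl][:,:2].astype(np.float32));print("floor",fl.sum(),q)
bl=(hsv[...,0]>100)&(hsv[...,0]<125)&(hsv[...,1]>140)&(W[...,0]>430)&(W[...,0]<520)&(W[...,1]<50)&(W[...,1]>-160);q=cv2.minAreaRect(W[bl][:,:2].astype(np.float32));print("front",bl.sum(),q,W[bl].max(0))
E
```

```text
guard 918 [639.95304583 -56.6880298 ] z 103.03204387151482 [-66.88534741 -64.76960334  18.53097295 109.62392403 111.45569646]
rim 1668 ((640.8140258789062, -57.603633880615234), 29.280088424682617)
top 771 [639.24337141 -56.07227498 124.11727703]
grip 525 ((677.4552001953125, 157.79049682617188), (17.62220573425293, 29.818933486938477), 73.59939575195312) [675.85084296 156.43382379  94.8357121 ]
bridge 697 ((665.228271484375, 162.36233520507812), (25.704084396362305, 54.99449157714844), 77.76852416992188)
tines 656 ((669.138916015625, 159.76126098632812), (62.58069610595703, 65.17964172363281), 73.69134521484375)
till 18502 ((654.1135864257812, -88.1531982421875), (190.04388427734375, 171.2017059326172), 81.35816955566406)
floor 16714 ((528.0980834960938, -63.81060028076172), (179.17816162109375, 113.5027847290039), 81.38700103759766)
front 1895 ((491.02874755859375, -63.17979431152344), (188.24940490722656, 51.33259582519531), 81.3766098022461) [515.93952059  33.18593406 375.0053295 ]
```

>>> move_arm(
  steps=[
    [0,0,6.5,0.0227,0.0382,0,0.0854],
    [0,0,6.5,0.0227,0.0382,0,0.0854],
    [0,0,6.5,0.0227,0.0382,0,0.0854],
    [0,0,6.5,0.0227,0.0382,0,0.0854],
    [0,0,6.7,0.0227,0.0382,0,0.0854],
  ],
)

```text
clock: 3.45
eef_pos: [677.4, 155.1, 231.4]
tool_rot: [-3.14, 0.001, 2.851]
force: [0.8, 0.7, 0.1]
width: 85.6
gripper_force: 0.0
```

>>> move_arm(
  steps=[
    [0,0,0,0,0,-0.04,0.0854],
    [0,0,0,0,0,-0.04,0.06],
    [0,0,0,0,0,-0.02,0.06],
    [0,0,0,0,0,0,0.06],
  ],
)

```text
clock: 3.85
eef_pos: [674.2, 152.9, 127.4]
tool_rot: [-3.136, -0.006, 2.848]
force: [-0.7, -0.9, -0.1]
width: 60.0
gripper_force: 0.0
```

```bash
python3 - <<'E'
from h import *
c,im,d=look("wrist",["puller"],"w2"); W=cloud(c,d,"wrist")
s=telemetry.read_state(); print(s["eef_pos"],s["tool_rot"])
px=(W[...,0]>620)&(W[...,0]<712)&(W[...,1]>110)&(W[...,1]<215)
g=px&(W[...,2]>90)&(W[...,2]<99); print("grip",g.sum(),cv2.minAreaRect(W[g][:,:2].astype(np.float32)),W[g].mean(0))
hsv=cv2.cvtColor(im,cv2.COLOR_BGR2HSV)
t=px&(W[...,2]>2.5)&(W[...,2]<12)&(hsv[...,1]<60); print("tines",t.sum(),cv2.minAreaRect(W[t][:,:2].astype(np.float32)))
E
```

```text
wrist puller 0.92 [677.6 158.4  -2.2]
[676.86436442 154.92400838 131.85896667] [-3.14148241e+00  4.30529496e-04  2.84794614e+00]
grip 1640 ((677.3803100585938, 157.9317169189453), (16.157821655273438, 29.894433975219727), 74.66128540039062) [676.2268903  158.32400356  95.29385721]
tines 2238 ((669.5595703125, 160.4268341064453), (62.22882843017578, 65.88131713867188), 74.9010238647461)
```

View pics/w2.png

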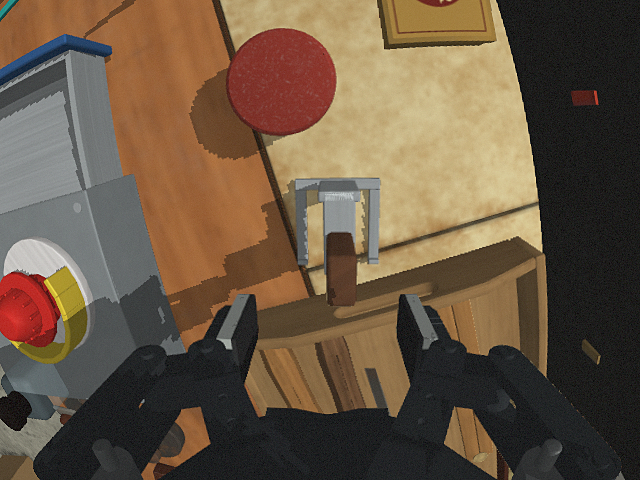

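Wrist view: the dark grip (340,268) lies centred between the open fingers, with the fork below it. I'll descend and grip.

>>> move_arm(
  steps=[
    [0,0,1.5,0.0007,0.003,-0.026,0.06],
    [0,0,0,0,0,-0.025,0.06],
    [0,0,0,0,0,-0.025,0.06],
    [0,0,0,0,0,0,0.06],
    [0,0,0,0,0,0,0.03],
  ],
)

```text
clock: 4.45
eef_pos: [678.3, 159.1, 57.3]
tool_rot: [3.14, 0.002, 2.875]
force: [0.3, 0.3, 0.7]
width: 47.1
gripper_force: 0.0
```

>>> move_arm(
  steps=[
    [0,0,0,0,0,0,0.0],
    [0,0,0,0,0,0,0.0],
    [0,0,0,0,0,0,0.0],
    [0,0,0,0,0,0,0.0],
  ],
)

```text
clock: 4.85
eef_pos: [678.7, 159.5, 57.6]
tool_rot: [3.14, 0.003, 2.876]
force: [0.5, -1.0, 6.6]
width: 15.3
gripper_force: 59.9
```

>>> move_arm(
  steps=[
    [0,0,0,0,0,0.02,0.0],
    [0,0,0,0,0,0.04,0.0],
    [0,0,0,0,0,0.04,0.0],
    [0,0,0,0,0,0.04,0.0],
    [0,0,0,0,0,0.01,0.0],
  ],
)

```text
clock: 5.35
eef_pos: [679.3, 160.5, 210.9]
tool_rot: [3.137, 0.007, 2.876]
force: [0.1, 0.8, -2.5]
width: 15.5
gripper_force: 58.9
```

>>> move_arm(
  steps=[
    [0,0,5,-0.015,-0.035,0,0.0],
    [0,0,5.5,-0.0155,-0.035,0,0.0],
    [0,0,5.5,-0.0155,-0.035,0,0.0],
    [0,0,5.5,-0.0155,-0.035,0,0.0],
  ],
)

```text
clock: 5.75
eef_pos: [614.1, 17.5, 204.3]
tool_rot: [-3.141, -0.002, -3.028]
force: [0.7, -0.1, -2.2]
width: 15.7
gripper_force: 59.2
```

>>> move_arm(
  steps=[
    [0,0,5.5,-0.0155,-0.035,0,0.0],
    [0,0,5.5,-0.0155,-0.035,0,0.0],
    [0,0,5,-0.0147,-0.0346,0,0.0],
    [0,0,0,0,0,0,0.0],
    [0,0,0,0,0,0,0.0],
  ],
)

```text
clock: 6.25
eef_pos: [569.0, -86.9, 204.5]
tool_rot: [3.141, -0.001, -2.756]
force: [-0.7, 1.1, -2.3]
width: 15.3
gripper_force: 59.4
```

```bash
cat > fit.py <<'E'
from h import *
import sys
# where is the held puller relative to the tool / the cap: fit the spine+bridge+tines cloud in puller frame
def chk(tag,dx=0.7):
    c,im,d=look("wrist",[],tag); W=cloud(c,d,"wrist"); s=telemetry.read_state()
    e=s["eef_pos"];y=s["tool_rot"][2]; print(e.round(1),np.array(s["tool_rot"]).round(4),s["force"].round(1))
    T=R.from_euler('xyz',s["tool_rot"]).as_matrix(); P=(W-e)@T   # tool frame coords
    L=np.stack([-P[...,0],P[...,1],57.5-P[...,2]],-1)  # puller frame (x flipped: yaw-pi, z up)
    hsv=cv2.cvtColor(im,cv2.COLOR_BGR2HSV)
    return W,L,hsv,im,e,y
E
python3 - <<'E'
from fit import *
W,L,hsv,im,e,y=chk("w3")
m=(hsv[...,1]<70)&(abs(L[...,0])<60)&(abs(L[...,1])<40)
t=m&(L[...,2]>-6)&(L[...,2]<13)
q=L[t]; print(t.sum(),q.min(0),q.max(0),np.median(q,0),cv2.minAreaRect(q[:,:2].astype(np.float32)))
b=m&(L[...,2]>40)&(L[...,2]<56)&(L[...,0]<-16);q=L[b];print("bridge",b.sum(),np.median(q,0),cv2.minAreaRect(q[:,:2].astype(np.float32)))
E
```

```text
[569.6 -85.2 204.9] [ 3.1405e+00 -1.0000e-04 -2.7535e+00] [-1.   0.8 -2.4]
4014 [-43.61730332 -33.25542194   0.94166601] [21.68455388 29.23038669 12.98927664] [-21.74923385  -0.73278658   5.6309144 ] ((-11.038824081420898, -1.9112052917480469), (62.235801696777344, 64.76787567138672), 89.36589813232422)
bridge 3150 [-32.05980129  -1.82236336  50.34601473] ((-29.23889923095703, -1.8774118423461914), (25.548246383666992, 26.505733489990234), 89.6269760131836)
```

View pics/w3.png

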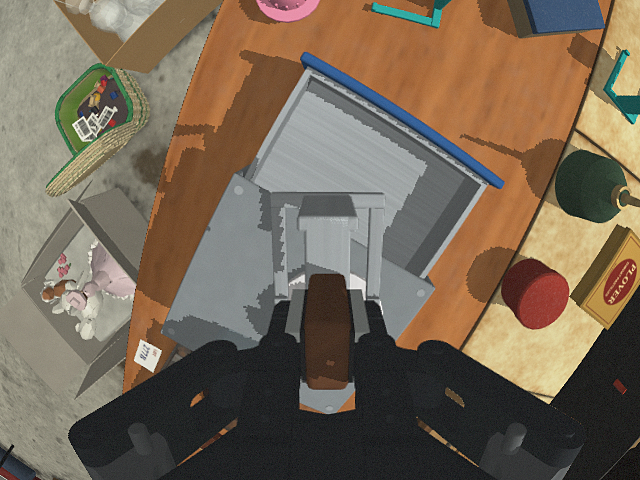

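Wrist view: the puller is held upright with its spine at (328,210) and tines (280,240) and (375,240), pointing downward in the image. The cap is hidden behind it. I'll go past the plinth at the same yaw, so that cap and fork are measured with the same camera bias.

>>> move_arm(
  steps=[
    [0,0,0,0,0,0.04,0.0],
    [0,0,0,0.04,0.0163,0,0.0],
    [0,0,0,0.04,0.0163,0,0.0],
    [0,0,0,0.04,0.0164,0,0.0],
    [0,0,0,0,0,0,0.0],
  ],
)

```text
clock: 6.8
eef_pos: [694.0, -29.3, 244.5]
tool_rot: [3.137, 0.006, -2.747]
force: [-1.4, 0.1, -2.8]
width: 15.5
gripper_force: 59.4
```

```bash
python3 - <<'E'
from fit import *
from scipy.optimize import least_squares
W,L,hsv,im,e,yy=chk("w4")
m=(hsv[...,1]<70)&(abs(L[...,0])<60)&(abs(L[...,1])<40)
t=m&(L[...,2]>-6)&(L[...,2]<13)
q=L[t]; print(t.sum(),q.min(0),q.max(0),cv2.minAreaRect(q[:,:2].astype(np.float32)))
box=(W[...,0]>590)&(W[...,0]<700)&(W[...,1]>-110)&(W[...,1]<0)
y=box&(hsv[...,0]>20)&(hsv[...,0]<34)&(hsv[...,1]>140)&(W[...,2]>99)&(W[...,2]<108)
p=W[y][:,:2]
if len(p)>50:
    f=least_squares(lambda q:np.hypot(p[:,0]-q[0],p[:,1]-q[1])-40.5,[645,-55]).x
    a=np.degrees(np.arctan2(p[:,1]-f[1],p[:,0]-f[0])); print("guard",len(p),f,"z",W[y][:,2].mean(),np.percentile(a,[0.5,2,98,99.5]))
red=box&((hsv[...,0]<8)|(hsv[...,0]>172))&(hsv[...,1]>150)
r=red&(W[...,2]>99)&(W[...,2]<106);print("rim",r.sum(),cv2.minEnclosingCircle(W[r][:,:2].astype(np.float32)))
t=red&(W[...,2]>121)&(W[...,2]<127);print("top",t.sum(),W[t].mean(0),L[t].mean(0))
E
```

```text
[691.3 -31.2 244.3] [ 3.1383e+00  1.4000e-03 -2.7477e+00] [-0.2  0.6 -3.1]
3923 [-38.72079634 -30.82904428   1.17656109] [26.38297101 31.29527145 12.97726562] ((-6.174625396728516, 0.23801803588867188), (62.09996795654297, 65.01639556884766), 89.90776062011719)
guard 765 [640.30415073 -57.53102924] z 103.3624930341583 [-66.73646831 -65.34145508 108.79885113 110.54632881]
rim 2398 ((641.0993041992188, -57.34703063964844), 28.59136962890625)
top 1084 [640.74790807 -57.46519446 124.17428896] [-56.94651677  -5.20147232 -62.53419413]
```

View pics/w4.png

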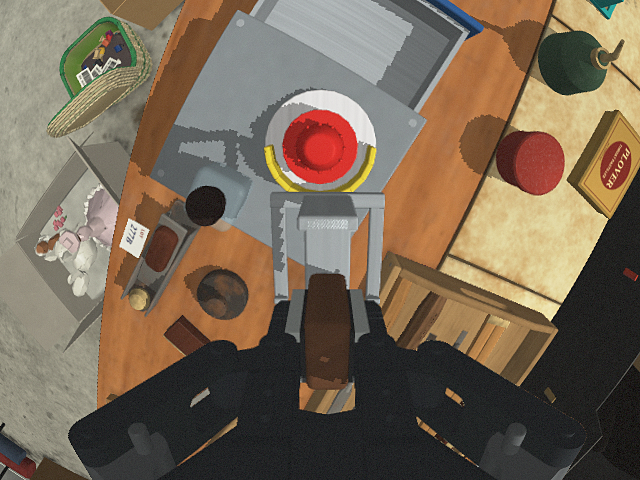

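Wrist view: the cap is at (320,147), with the guard (270–375,165–190) open toward the drawer and the held fork below it. The arm was still settling, so I'll let it rest and take one clean reading.

>>> move_arm(
  steps=[
    [0,0,0,0,0,0,0.0],
    [0,0,0,0,0,0,0.0],
    [0,0,0,0,0,0,0.0],
    [0,0,0,0,0,0,0.0],
    [0,0,0,0,0,0,0.0],
  ],
)

```text
clock: 7.35
eef_pos: [689.7, -37.1, 245.6]
tool_rot: [-3.141, 0.0, -2.753]
force: [-0.5, 0.6, -1.9]
width: 15.0
gripper_force: 59.4
```

```bash
python3 - <<'E'
from fit import *
from scipy.optimize import least_squares
W,L,hsv,im,e,yy=chk("w5")
m=(hsv[...,1]<70)&(abs(L[...,0])<60)&(abs(L[...,1])<40)
t=m&(L[...,2]>-6)&(L[...,2]<13)
q=L[t]; print(cv2.minAreaRect(q[:,:2].astype(np.float32)), cv2.minAreaRect(W[t][:,:2].astype(np.float32)))
z=m&(L[...,2]>-6)&(L[...,2]<9)&(abs(L[...,1])>20)&(L[...,0]>-28);print("tine z",np.median(W[z][:,2]),z.sum())
box=(W[...,0]>590)&(W[...,0]<700)&(W[...,1]>-110)&(W[...,1]<0)
y=box&(hsv[...,0]>20)&(hsv[...,0]<34)&(hsv[...,1]>140)&(W[...,2]>99)&(W[...,2]<108)
p=W[y][:,:2]
f=least_squares(lambda q:np.hypot(p[:,0]-q[0],p[:,1]-q[1])-40.5,[645,-55]).x
a=np.degrees(np.arctan2(p[:,1]-f[1],p[:,0]-f[0])); print("guard",len(p),f,"z",W[y][:,2].mean(),np.percentile(a,[0.5,2,98,99.5]))
E
```

```text
[689.7 -37.  245.6] [-3.1413e+00  1.0000e-04 -2.7533e+00] [-0.1  0.2 -2.7]
((-9.663188934326172, -0.6139926910400391), (65.05938720703125, 62.29521179199219), 0.04311119765043259) ((681.0106811523438, -41.22665786743164), (65.05889129638672, 62.295257568359375), 22.292083740234375)
tine z 193.81132844807368 2315
guard 540 [640.24101079 -57.74807697] z 103.31337550200782 [-67.04765575 -65.57413702 109.70067503 110.79255095]
```

>>> move_arm(
  steps=[
    [0,0,0,-0.0295,-0.012,0,0.0],
    [0,0,0,-0.0295,-0.012,0,0.0],
    [0,0,0,-0.0295,-0.012,0,0.0],
    [0,0,0,-0.0296,-0.0121,0,0.0],
    [0,0,0,0,0,0,0.0],
  ],
)

```text
clock: 7.9
eef_pos: [567.6, -87.7, 245.1]
tool_rot: [-3.14, -0.006, -2.755]
force: [0.7, -0.2, -1.8]
width: 15.2
gripper_force: 59.4
```

>>> move_arm(
  steps=[
    [0,0,0,0,0,-0.03,0.0],
    [0,0,0,0,0,-0.03,0.0],
    [0,0,0,0,0,-0.03,0.0],
    [0,0,0,0,0,-0.0133,0.0],
    [0,0,0,0,0,0,0.0],
  ],
)

```text
clock: 8.4
eef_pos: [571.1, -84.5, 140.6]
tool_rot: [3.14, -0.003, -2.752]
force: [-0.2, 0.0, -1.5]
width: 15.3
gripper_force: 59.2
```

>>> move_arm(
  steps=[
    [0,0,0,0,0,0,0.0],
    [0,0,0,0,0,0,0.0],
    [0,0,0,0,0,0,0.0],
    [0,0,0,0,0,0,0.0],
    [0,0,0,0,0,0,0.0],
  ],
)

```text
clock: 8.9
eef_pos: [572.0, -84.7, 142.5]
tool_rot: [-3.141, 0.001, -2.753]
force: [-0.9, -0.3, -2.7]
width: 15.4
gripper_force: 59.2
```

```bash
python3 - <<'E'
from fit import *
W,L,hsv,im,e,yy=chk("w6")
m=(hsv[...,1]<70)&(abs(L[...,0])<60)&(abs(L[...,1])<40)
t=m&(L[...,2]>-6)&(L[...,2]<13)
print(cv2.minAreaRect(W[t][:,:2].astype(np.float32)))
z=m&(L[...,2]>-6)&(L[...,2]<9)&(abs(L[...,1])>20)&(L[...,0]>-28);print("tine z",np.median(W[z][:,2]),z.sum())
a=(abs(W[...,2]-72)<5)&(W[...,0]>570)&(W[...,0]<700)&(W[...,1]>-150)&(W[...,1]<30);print("till z",np.median(W[a][:,2]))
E
```

```text
[571.9 -84.7 142.4] [-3.1412e+00  3.0000e-04 -2.7528e+00] [ 0.4 -0.3 -1.8]
((576.5791015625, -81.99464416503906), (95.29600524902344, 79.78803253173828), 21.214622497558594)
tine z 90.76497797939892 2356
till z 72.86502564003456
```

>>> move_arm(
  steps=[
    [0,0,0,0.0155,0.0063,0,0.0],
    [0,0,0,0.0155,0.0063,0,0.0],
    [0,0,0,0.0155,0.0063,0,0.0],
    [0,0,0,0.01,0.004,0,0.0],
    [0,0,0,0,0,0,0.0],
  ],
)

```text
clock: 9.45
eef_pos: [629.4, -60.5, 142.1]
tool_rot: [3.141, 0.001, -2.752]
force: [-0.7, 0.0, -2.2]
width: 15.2
gripper_force: 59.5
```

>>> move_arm(
  steps=[
    [0,0,0,0.004,0.0016,0,0.0],
    [0,0,0,0.003,0.0012,0,0.0],
    [0,0,0,0.0018,0.0007,0,0.0],
    [0,0,0,0,0,0,0.0],
    [0,0,0,0,0,0,0.0],
  ],
)

```text
clock: 9.95
eef_pos: [636.9, -58.4, 142.0]
tool_rot: [-3.141, -0.0, -2.753]
force: [-0.2, -0.1, -2.3]
width: 15.2
gripper_force: 59.5
```

>>> move_arm(
  steps=[
    [0,0,0,0.0012,0.0005,0,0.0],
    [0,0,0,0.001,0.0004,0,0.0],
    [0,0,0,0,0,0,0.0],
    [0,0,0,0,0,0,0.0],
  ],
)

```text
clock: 10.35
eef_pos: [639.3, -57.3, 142.0]
tool_rot: [-3.142, -0.0, -2.753]
force: [0.2, -0.0, -1.2]
width: 15.2
gripper_force: 59.5
```

```bash
python3 - <<'E'
from fit import *
W,L,hsv,im,e,yy=chk("w7")
E
```

```text
[639.2 -57.3 142. ] [ 3.1416e+00 -2.0000e-04 -2.7527e+00] [-0.   0.4 -2.6]
```

View pics/w7.png

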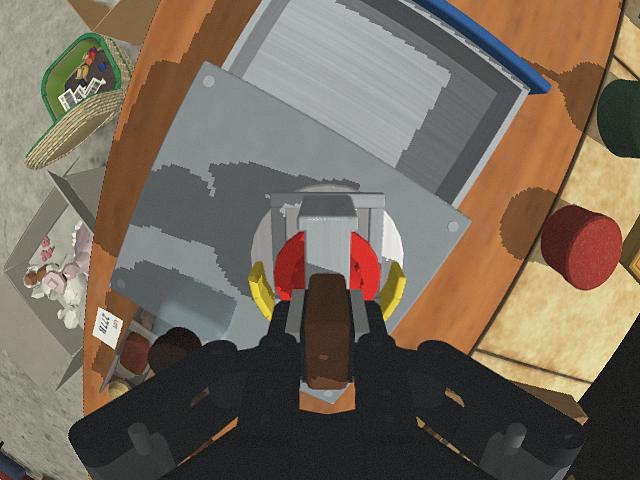

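Wrist view: the fork sits symmetrically, with both tines under the red rim (280,270)/(372,270) and no contact force. I'll pull straight up.

>>> move_arm(
  steps=[
    [0,0,0,0,0,0.004,0.0],
    [0,0,0,0,0,0.003,0.0],
    [0,0,0,0,0,0.003,0.0],
    [0,0,0,0,0,0.003,0.0],
    [0,0,0,0,0,0.003,0.0],
  ],
)

```text
clock: 10.9
eef_pos: [638.4, -57.6, 156.1]
tool_rot: [3.14, -0.002, -2.753]
force: [1.9, -0.6, -11.9]
width: 15.1
gripper_force: 60.6
```

>>> move_arm(
  steps=[
    [0,0,0,0,0,0.002,0.0],
    [0,0,0,0,0,0.002,0.0],
    [0,0,0,0,0,0.002,0.0],
    [0,0,0,0,0,0.002,0.0],
    [0,0,0,0,0,0.002,0.0],
  ],
)

```text
clock: 11.4
eef_pos: [639.4, -57.3, 168.7]
tool_rot: [-3.141, 0.0, -2.753]
force: [0.3, 0.7, -2.6]
width: 15.0
gripper_force: 61.8
```

>>> move_arm(
  steps=[
    [0,0,0,0,0,0.006,0.0],
    [0,0,0,0,0,0.009,0.0],
    [0,0,0,0,0,0.009,0.0],
    [0,0,0,0,0,0.009,0.0],
    [0,0,0,0,0,0.006,0.0],
  ],
)

```text
clock: 11.9
eef_pos: [639.8, -57.1, 208.4]
tool_rot: [-3.141, 0.001, -2.753]
force: [0.3, -0.3, -2.7]
width: 15.3
gripper_force: 62.0
```

```bash
python3 - <<'E'
from fit import *
W,L,hsv,im,e,y=chk("w8")
red=((hsv[...,0]<8)|(hsv[...,0]>172))&(hsv[...,1]>150)&(abs(L[...,0])<40)&(abs(L[...,1])<40)
print(red.sum(),np.percentile(L[red],[1,50,99],axis=0).round(1))
r=red&(L[...,2]<14);print("rim",r.sum(),cv2.minEnclosingCircle(L[r][:,:2].astype(np.float32)),np.median(L[r],0))
cv2.imwrite("pics/w8c.png",cv2.resize(im[150:420,200:460],None,fx=2.2,fy=2.2))
E
```

```text
[640.1 -57.1 209.1] [-3.1406e+00  2.3000e-03 -2.7528e+00] [-0.   0.1 -1.4]
2814 [[-21.2 -28.    8.5]
 [ -4.5 -12.5  10.3]
 [ 16.5  26.9  29.1]]
rim 2206 ((1.978621244430542, -0.889970600605011), 29.527584075927734) [ -5.19178888 -13.26740099  10.06383805]
```

View pics/w8c.png

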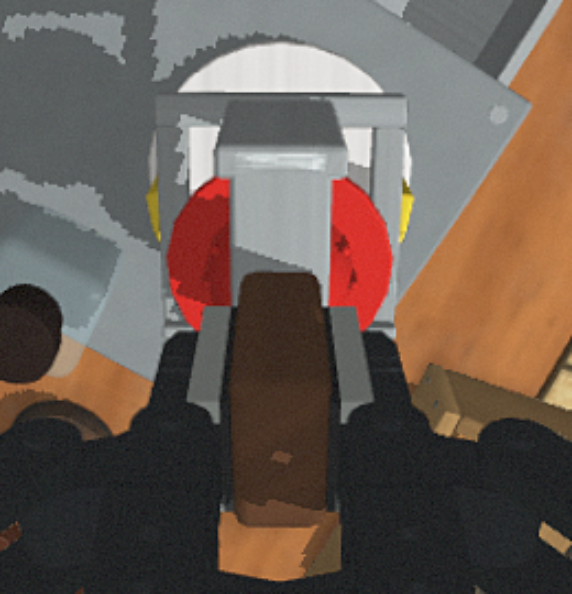

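View: the cap lies level on both tines, with its rim centred between them and the plinth bare below. Next I'll turn the fork to till -y and carry the cap over the drawer.

>>> move_arm(
  steps=[
    [0,0,-3,-0.003,-0.001,0,0.0],
    [0,0,-6,-0.006,-0.0023,0,0.0],
    [0,0,-6,-0.006,-0.0023,0,0.0],
    [0,0,-6,-0.006,-0.0023,0,0.0],
    [0,0,-6,-0.006,-0.0023,0,0.0],
  ],
)

```text
clock: 12.45
eef_pos: [611.9, -67.5, 207.0]
tool_rot: [3.141, -0.0, 3.055]
force: [-0.2, 0.0, -1.4]
width: 15.3
gripper_force: 62.0
```

>>> move_arm(
  steps=[
    [0,0,-6,-0.006,-0.0023,0,0.0],
    [0,0,-6,-0.006,-0.0023,0,0.0],
    [0,0,-6,-0.006,-0.0023,0,0.0],
    [0,0,-6,-0.006,-0.0023,0,0.0],
    [0,0,-6,-0.006,-0.0023,0,0.0],
  ],
)

```text
clock: 12.95
eef_pos: [582.0, -78.9, 207.1]
tool_rot: [3.142, -0.0, 2.532]
force: [0.6, 0.0, -4.3]
width: 15.3
gripper_force: 62.0
```

>>> move_arm(
  steps=[
    [0,0,-6,-0.006,-0.0023,0,0.0],
    [0,0,-6,-0.006,-0.0023,0,0.0],
    [0,0,-6,-0.006,-0.0023,0,0.0],
    [0,0,-6,-0.006,-0.0023,0,0.0],
    [0,0,-6,-0.006,-0.0023,0,0.0],
  ],
)

```text
clock: 13.45
eef_pos: [552.0, -90.3, 207.1]
tool_rot: [3.141, -0.0, 2.008]
force: [0.3, 0.4, -3.7]
width: 15.5
gripper_force: 61.9
```

>>> move_arm(
  steps=[
    [0,0,-6,-0.006,-0.0023,0,0.0],
    [0,0,-6,-0.006,-0.0023,0,0.0],
    [0,0,-6,-0.006,-0.0023,0,0.0],
    [0,0,-6,-0.006,-0.0023,0,0.0],
    [0,0,-4,-0.006,-0.0023,0,0.0],
  ],
)

```text
clock: 13.95
eef_pos: [522.0, -101.7, 207.2]
tool_rot: [3.142, -0.0, 1.52]
force: [-0.5, 1.0, -3.5]
width: 15.5
gripper_force: 61.9
```

>>> move_arm(
  steps=[
    [0,0,0,0,0,0,0.0],
    [0,0,0,0,0,0,0.0],
    [0,0,0,0,0,0,0.0],
    [0,0,0,0,0,0,0.0],
    [0,0,0,0,0,0,0.0],
  ],
)

```text
clock: 14.45
eef_pos: [522.5, -101.9, 207.0]
tool_rot: [3.142, -0.0, 1.524]
force: [-1.0, 0.4, -2.8]
width: 15.4
gripper_force: 61.9
```

```bash
cat > till.py <<'E'
from fit import *
T0=np.array([654.1,-88.2]); a=np.radians(-8.64); ex=np.array([np.cos(a),np.sin(a)]);ey=np.array([-ex[1],ex[0]])
def tf(W): d=W[...,:2]-T0; return np.stack([d@ex,d@ey,W[...,2]],-1)
E
python3 - <<'E'
from till import *
W,L,hsv,im,e,y=chk("w9"); t=tf(W); print("eef in till",tf(e).round(1))
red=((hsv[...,0]<8)|(hsv[...,0]>172))&(hsv[...,1]>150)&(abs(L[...,0])<40)&(abs(L[...,1])<40)
print("cap L",red.sum(),np.percentile(L[red],[1,50,99],axis=0).round(1))
bl=(hsv[...,0]>100)&(hsv[...,0]<125)&(hsv[...,1]>140)&(abs(t[...,0]+185)<40)&(abs(t[...,1])<110)&(t[...,2]<80);print("front",bl.sum(),np.percentile(t[bl],[1,50,99],axis=0).round(1))
fl=(abs(W[...,2]-15.5)<4)&(abs(t[...,0]+130)<60)&(abs(t[...,1])<95);print("floor",fl.sum(),np.percentile(t[fl],[0.5,50,99.5],axis=0).round(1))
tt=(abs(W[...,2]-72)<4)&(t[...,0]>-120)&(t[...,0]<80)&(abs(t[...,1])<110)&(hsv[...,1]<60);print("top",tt.sum(),np.percentile(t[tt],[0.5,50,99.5],axis=0).round(1))
E
```

```text
[ 522.4 -101.9  206.9] [ 3.1416e+00 -2.0000e-04  1.5238e+00] [ 0.5 -0.4 -3.1]
eef in till [-128.1  -33.3  206.9]
cap L 2817 [[-18.3 -28.5   9.2]
 [ -1.5 -13.1  11.1]
 [ 19.6  26.2  30.1]]
front 2460 [[-190.3  -90.9   58.5]
 [-186.     8.1   69.5]
 [-182.7   92.1   71.4]]
floor 13655 [[-177.9  -58.5   14.4]
 [-128.2   30.    16.4]
 [ -75.3   82.8   18.5]]
top 25831 [[-84.6 -93.6  70.9]
 [-23.7 -17.2  72.9]
 [ 79.   94.1  74.9]]
```

>>> move_arm(
  steps=[
    [0,0,-3,0,0,-0.01,0.0],
    [0,0,-3,0,0,-0.02,0.0],
    [0,0,0,0,0,-0.02,0.0],
    [0,0,0,0,0,-0.02,0.0],
    [0,0,0,0,0,-0.02,0.0],
  ],
)

```text
clock: 15.0
eef_pos: [522.6, -102.0, 116.3]
tool_rot: [3.141, -0.0, 1.419]
force: [0.7, -0.4, -2.8]
width: 15.4
gripper_force: 61.9
```

>>> move_arm(
  steps=[
    [0,0,0,0,0,-0.012,0.0],
    [0,0,0,0,0,-0.008,0.0],
    [0,0,0,0,0,-0.004,0.0],
    [0,0,0,0,0,0,0.0],
    [0,0,0,0,0,0,0.0],
  ],
)

```text
clock: 15.5
eef_pos: [522.9, -102.0, 93.6]
tool_rot: [3.14, -0.0, 1.419]
force: [0.4, -0.6, -3.1]
width: 15.3
gripper_force: 62.0
```

>>> move_arm(
  steps=[
    [0,0,0,0,0,-0.002,0.0],
    [0,0,0,0,0,-0.002,0.0],
    [0,0,0,0,0,-0.002,0.0],
    [0,0,0,0,0,-0.002,0.0],
    [0,0,0,0,0,0,0.0],
  ],
)

```text
clock: 16.0
eef_pos: [522.2, -102.0, 84.8]
tool_rot: [-3.141, -0.0, 1.419]
force: [0.1, -0.1, -2.7]
width: 15.2
gripper_force: 61.9
```

```bash
python3 - <<'E'
from till import *
W,L,hsv,im,e,y=chk("w10"); t=tf(W); print("eef in till",tf(e).round(1))
red=((hsv[...,0]<8)|(hsv[...,0]>172))&(hsv[...,1]>150)&(abs(L[...,0])<40)&(abs(L[...,1])<40)
print("cap L",red.sum(),np.percentile(L[red],[1,10,50,99],axis=0).round(1),np.percentile(t[red],[1,50,99],axis=0).round(1))
r=red&(L[...,2]<16);print("rim z",np.median(W[r][:,2]),cv2.minEnclosingCircle(t[r][:,:2].astype(np.float32)))
E
```

```text
[ 522.3 -102.    84.9] [-3.1414 -0.      1.4187] [ 0.1  0.3 -1.7]
eef in till [-128.3  -33.4   84.9]
cap L 2853 [[-18.4 -28.3  10.5]
 [-13.5 -24.7  11.2]
 [ -1.7  10.6  12.2]
 [ 19.5  26.5  31.1]] [[-156.6  -53.    37.8]
 [-117.6  -31.8   39.6]
 [-101.8  -15.    58.5]]
rim z 39.34038057927282 ((-128.13294982910156, -37.91427993774414), 29.738849639892578)
```

>>> move_arm(
  steps=[
    [0,0,0,0,0,-0.002,0.0],
    [0,0,0,0,0,-0.002,0.0],
    [0,0,0,0,0,-0.002,0.0],
    [0,0,0,0,0,0,0.0],
    [0,0,0,0,0,0,0.0],
  ],
)

```text
clock: 16.55
eef_pos: [522.2, -102.0, 78.9]
tool_rot: [-3.141, -0.0, 1.419]
force: [-0.8, -0.1, -2.7]
width: 15.2
gripper_force: 61.9
```

```bash
python3 - <<'E'
from till import *
W,L,hsv,im,e,y=chk("w11")
red=((hsv[...,0]<8)|(hsv[...,0]>172))&(hsv[...,1]>150)&(abs(L[...,0])<40)&(abs(L[...,1])<40)
r=red&(L[...,2]<21);print("rim z",np.median(W[r][:,2]),np.median(L[r][:,2]),cv2.minEnclosingCircle(tf(W)[r][:,:2].astype(np.float32)))
E
```

```text
[ 522.3 -102.    79. ] [-3.1416 -0.      1.4187] [-0.2  0.5 -2. ]
rim z 39.354898438854036 17.856958063087564 ((-127.2606201171875, -38.275291442871094), 30.64946174621582)
```

>>> move_arm(
  steps=[
    [0,0,0,0.0008,0.005,0,0.0],
    [0,0,0,0.0015,0.01,0,0.0],
    [0,0,0,0.0015,0.01,0,0.0],
    [0,0,0,0.0015,0.01,0,0.0],
    [0,0,0,0.0015,0.01,0,0.0],
  ],
)

```text
clock: 17.1
eef_pos: [529.3, -55.5, 79.1]
tool_rot: [3.142, -0.0, 1.42]
force: [-0.3, -0.5, -2.5]
width: 14.8
gripper_force: 61.9
```

>>> move_arm(
  steps=[
    [0,0,0,0.0015,0.01,0,0.0],
    [0,0,0,0.0006,0.0042,0,0.0],
    [0,0,0,0,0,0,0.0],
    [0,0,0,0,0,0,0.0],
  ],
)

```text
clock: 17.5
eef_pos: [531.1, -43.2, 79.0]
tool_rot: [-3.141, 0.001, 1.418]
force: [0.2, -0.6, -2.0]
width: 15.7
gripper_force: 61.9
```

```bash
python3 - <<'E'
from till import *
W,L,hsv,im,e,y=chk("w12"); print(tf(e))
s,ds=eyes.get_image("scene"); cv2.imwrite("pics/s2.png",s[150:300,220:440])
top,d=eyes.get_image("top"); c=cam("top"); Wt=cloud(c,d,"top"); h=cv2.cvtColor(top,cv2.COLOR_BGR2HSV); t=tf(Wt)
for n,Wx,hx in(("top",Wt,h),("wrist",W,hsv)):
    t=tf(Wx)
    red=((hx[...,0]<8)|(hx[...,0]>172))&(hx[...,1]>150)&(abs(t[...,0]+128)<50)&(abs(t[...,1])<80)&(Wx[...,2]<75)
    if red.sum()>20: print(n,red.sum(),np.percentile(t[red],[1,50,99],axis=0).round(1))
cv2.imwrite("pics/chk.png",np.hstack([cv2.resize(top[130:290,270:420],(375,400)),cv2.resize(s[150:290,260:400],(400,400))]))
E
```

```text
[531.  -43.5  79. ] [-3.1414e+00  6.0000e-04  1.4179e+00] [ 0.1  0.5 -2.5]
[-128.3952759    25.72889339   78.96564899]
wrist 494 [[-146.1  -63.3   38.7]
 [-129.3  -43.    59.9]
 [-112.8  -36.9   61.5]]
```

View pics/chk.png

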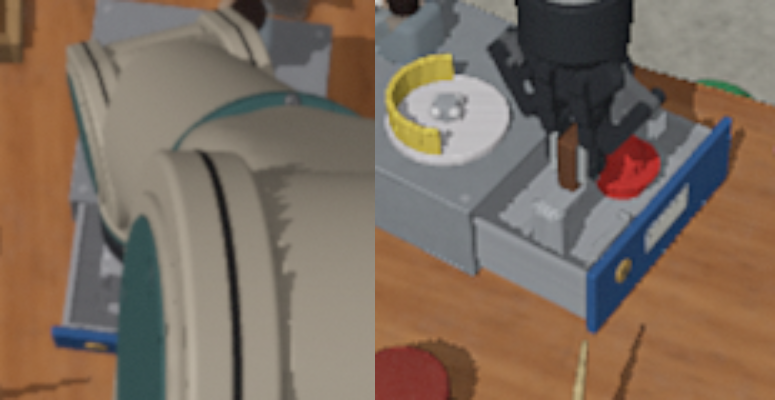

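The crop shows the cap standing upright in the drawer and the fork withdrawn clear of it. I'll lift the puller out, then carry it to the free table beside the till.

>>> move_arm(
  steps=[
    [0,0,0,0,0,0.01,0.0],
    [0,0,0,0,0,0.025,0.0],
    [0,0,0,0,0,0.03,0.0],
    [0,0,0,0,0,0.03,0.0],
    [0,0,0,0,0,0.02,0.0],
  ],
)

```text
clock: 18.15
eef_pos: [531.9, -43.1, 196.8]
tool_rot: [3.139, -0.0, 1.418]
force: [0.7, 0.3, -3.3]
width: 15.4
gripper_force: 62.1
```

>>> move_arm(
  steps=[
    [0,0,0,0.025,0.023,0,0.0],
    [0,0,0,0.03,0.028,0,0.0],
    [0,0,0,0.03,0.028,0,0.0],
    [0,0,0,0.025,0.023,0,0.0],
    [0,0,0,0.009,0.0095,0,0.0],
  ],
)

```text
clock: 18.65
eef_pos: [652.3, 72.5, 194.7]
tool_rot: [3.14, -0.003, 1.421]
force: [-1.0, -0.4, -1.4]
width: 15.3
gripper_force: 62.0
```

>>> move_arm(
  steps=[
    [0,0,0,0,0,-0.03,0.0],
    [0,0,0,0,0,-0.035,0.0],
    [0,0,0,0,0,-0.035,0.0],
    [0,0,0,0,0,-0.02,0.0],
    [0,0,0,0,0,0,0.0],
  ],
)

```text
clock: 19.15
eef_pos: [647.4, 67.8, 71.1]
tool_rot: [-3.135, 0.002, 1.418]
force: [-0.7, -0.6, -2.6]
width: 15.4
gripper_force: 61.9
```

>>> move_arm(
  steps=[
    [0,0,0,0,0,0,0.0],
    [0,0,0,0,0,0,0.0],
    [0,0,0,0,0,0,0.0],
  ],
)

```text
clock: 19.45
eef_pos: [651.4, 68.8, 75.9]
tool_rot: [3.139, -0.001, 1.418]
force: [0.9, -0.4, -3.0]
width: 15.2
gripper_force: 61.9
```

>>> move_arm(
  steps=[
    [0,0,0,0,0,-0.007,0.0],
    [0,0,0,0,0,-0.004,0.0],
    [0,0,0,0,0,-0.002,0.0],
    [0,0,0,0,0,0,0.0],
    [0,0,0,0,0,0,0.0],
  ],
)

```text
clock: 19.95
eef_pos: [650.2, 68.7, 60.9]
tool_rot: [-3.141, -0.0, 1.419]
force: [-0.3, -0.7, -2.4]
width: 15.4
gripper_force: 62.0
```

>>> move_arm(
  steps=[
    [0,0,0,0,0,-0.001,0.0],
    [0,0,0,0,0,-0.001,0.0],
    [0,0,0,0,0,-0.001,0.0],
    [0,0,0,0,0,0,0.0],
  ],
)

```text
clock: 20.35
eef_pos: [650.1, 68.7, 57.8]
tool_rot: [-3.141, 0.0, 1.419]
force: [-0.6, -0.4, -2.3]
width: 15.3
gripper_force: 62.0
```

>>> move_arm(
  steps=[
    [0,0,0,0,0,-0.0007,0.0],
    [0,0,0,0,0,-0.0006,0.0],
    [0,0,0,0,0,0,0.0],
  ],
)

```text
clock: 20.65
eef_pos: [650.2, 68.8, 57.6]
tool_rot: [3.141, 0.0, 1.419]
force: [-1.9, 0.4, 4.3]
width: 15.1
gripper_force: 63.0
```

>>> move_arm(
  steps=[
    [0,0,0,0,0,0,0.03],
    [0,0,0,0,0,0,0.06],
    [0,0,0,0,0,0,0.06],
    [0,0,0,0,0,0,0.06],
  ],
)

```text
clock: 21.05
eef_pos: [650.3, 68.7, 56.6]
tool_rot: [3.141, -0.0, 1.419]
force: [0.0, -0.4, -0.1]
width: 60.3
gripper_force: 0.0
```

>>> move_arm(
  steps=[
    [0,0,0,0,0,0.02,0.06],
    [0,0,0,0,0,0.04,0.06],
    [0,0,0,0,0,0.04,0.06],
    [0,0,0,0,0,0.04,0.06],
    [0,0,0,0,0,0,0.06],
  ],
)

```text
clock: 21.55
eef_pos: [654.2, 69.6, 203.1]
tool_rot: [3.13, -0.004, 1.418]
force: [0.8, 0.8, -0.0]
width: 60.0
gripper_force: 0.0
```

```bash
python3 - <<'E'
from till import *
W,L,hsv,im,e,y=chk("w13")
g=(abs(W[...,0]-650)<45)&(abs(W[...,1]-72)<60)&(W[...,2]>90)&(W[...,2]<99);print("grip",g.sum(),cv2.minAreaRect(W[g][:,:2].astype(np.float32)),np.median(W[g],0))
t=tf(W);red=((hsv[...,0]<8)|(hsv[...,0]>172))&(hsv[...,1]>150)&(abs(t[...,0]+128)<60)&(abs(t[...,1])<80)&(W[...,2]<75)
if red.sum()>20:
  print(red.sum(),np.percentile(t[red],[1,50,99],axis=0).round(1))
E
```

```text
[652.3  69.1 200.1] [ 3.1351e+00 -2.0000e-03  1.4185e+00] [ 0.2 -0.3 -0.9]
grip 915 ((649.2982177734375, 67.32949829101562), (30.46683692932129, 15.896130561828613), 80.5159912109375) [649.2660458   68.2220297   95.54480774]
185 [[-111.   -52.    19.5]
 [-106.   -34.    39.2]
 [-100.7  -19.    40.9]]
```

The puller stands upright at (649,67). I'll shut the fingers, go in front of the drawer and descend.

>>> move_arm(
  steps=[
    [0,0,0,-0.03,-0.014,0,0.0],
    [0,0,0,-0.038,-0.018,0,0.0],
    [0,0,0,-0.038,-0.018,0,0.0],
    [0,0,0,-0.04,-0.019,0,0.0],
    [0,0,0,-0.04,-0.019,0,0.0],
  ],
)

```text
clock: 22.1
eef_pos: [461.6, -20.0, 195.6]
tool_rot: [-3.139, 0.0, 1.419]
force: [0.3, -1.0, 0.6]
width: -0.1
gripper_force: 0.0
```

>>> move_arm(
  steps=[
    [0,0,0,-0.04,-0.019,0,0.0],
    [0,0,0,0,0,0,0.0],
    [0,0,0,0,0,0,0.0],
    [0,0,0,0,0,0,0.0],
  ],
)

```text
clock: 22.5
eef_pos: [425.2, -37.9, 196.5]
tool_rot: [3.141, -0.001, 1.419]
force: [-0.1, -0.8, 0.4]
width: -0.1
gripper_force: 0.0
```

>>> move_arm(
  steps=[
    [0,0,0,0,0,-0.03,0.0],
    [0,0,0,0,0,-0.035,0.0],
    [0,0,0,0,0,-0.035,0.0],
    [0,0,0,0,0,-0.035,0.0],
    [0,0,0,0,0,-0.025,0.0],
  ],
)

```text
clock: 23.0
eef_pos: [422.9, -38.6, 43.7]
tool_rot: [-3.135, 0.005, 1.42]
force: [0.1, -0.3, -0.6]
width: -0.0
gripper_force: 0.0
```

>>> move_arm(
  steps=[
    [0,0,0,0,0,0,0.0],
    [0,0,0,0,0,0,0.0],
    [0,0,0,0,0,0,0.0],
  ],
)

```text
clock: 23.3
eef_pos: [424.3, -39.6, 47.5]
tool_rot: [-3.141, 0.004, 1.419]
force: [0.3, 0.3, -1.0]
width: -0.1
gripper_force: 0.0
```

>>> move_arm(
  steps=[
    [0,0,0,0.008,-0.0012,-0.01,0.0],
    [0,0,0,0.008,-0.0012,0,0.0],
    [0,0,0,0.004,-0.0006,0,0.0],
    [0,0,0,0.003,-0.0005,0,0.0],
    [0,0,0,0.003,-0.0004,0,0.0],
  ],
)

```text
clock: 23.8
eef_pos: [449.6, -43.9, 37.4]
tool_rot: [-3.14, 0.005, 1.419]
force: [0.6, 0.7, 0.1]
width: 0.0
gripper_force: 0.0
```

>>> move_arm(
  steps=[
    [0,0,0,0.003,-0.0005,0,0.0],
    [0,0,0,0.003,-0.0004,0,0.0],
    [0,0,0,0.003,-0.0005,0,0.0],
    [0,0,0,0.003,-0.0004,0,0.0],
    [0,0,0,0.003,-0.0005,0,0.0],
  ],
)

```text
clock: 24.3
eef_pos: [464.1, -46.1, 36.8]
tool_rot: [-3.138, 0.005, 1.419]
force: [-1.7, 0.8, 0.4]
width: -0.4
gripper_force: 0.7
```

>>> move_arm(
  steps=[
    [0,0,0,0.004,-0.0006,0,0.0],
    [0,0,0,0.005,-0.0008,0,0.0],
    [0,0,0,0.005,-0.0007,0,0.0],
    [0,0,0,0.005,-0.0008,0,0.0],
    [0,0,0,0.005,-0.0007,0,0.0],
  ],
)

```text
clock: 24.8
eef_pos: [488.7, -49.8, 36.8]
tool_rot: [-3.139, 0.005, 1.419]
force: [-2.2, -0.2, 0.1]
width: -0.3
gripper_force: 0.7
```

>>> move_arm(
  steps=[
    [0,0,0,0.005,-0.0008,0,0.0],
    [0,0,0,0.005,-0.0007,0,0.0],
    [0,0,0,0.005,-0.0008,0,0.0],
    [0,0,0,0.005,-0.0007,0,0.0],
    [0,0,0,0.005,-0.0008,0,0.0],
  ],
)

```text
clock: 25.3
eef_pos: [513.6, -53.6, 36.8]
tool_rot: [-3.139, 0.005, 1.419]
force: [-1.2, -0.8, 0.9]
width: 0.1
gripper_force: 0.7
```

>>> move_arm(
  steps=[
    [0,0,0,0.005,-0.0007,0,0.0],
    [0,0,0,0.005,-0.0008,0,0.0],
    [0,0,0,0.005,-0.0007,0,0.0],
    [0,0,0,0.005,-0.0008,0,0.0],
    [0,0,0,0.003,-0.0005,0,0.0],
  ],
)

```text
clock: 25.8
eef_pos: [536.9, -57.1, 36.8]
tool_rot: [-3.139, 0.005, 1.419]
force: [-1.8, 0.2, 0.6]
width: 0.3
gripper_force: 0.6
```

>>> move_arm(
  steps=[
    [0,0,0,0.002,-0.0003,0,0.0],
    [0,0,0,0.002,-0.0003,0,0.0],
    [0,0,0,0.002,-0.0003,0,0.0],
    [0,0,0,0.002,-0.0003,0,0.0],
    [0,0,0,0.002,-0.0003,0,0.0],
  ],
)

```text
clock: 26.3
eef_pos: [543.2, -58.1, 36.8]
tool_rot: [-3.133, 0.006, 1.419]
force: [-5.3, 1.2, 4.5]
width: 0.1
gripper_force: 3.1
```

>>> move_arm(
  steps=[
    [0,0,0,0.002,-0.0003,0,0.0],
    [0,0,0,0.002,-0.0003,0,0.0],
    [0,0,0,0.002,-0.0003,0,0.0],
    [0,0,0,0.002,-0.0003,0,0.0],
    [0,0,0,0.002,-0.0003,0,0.0],
  ],
)

```text
clock: 26.8
eef_pos: [551.4, -59.4, 36.7]
tool_rot: [-3.13, 0.007, 1.419]
force: [-16.7, 2.6, 15.2]
width: -0.0
gripper_force: 8.4
```

>>> move_arm(
  steps=[
    [0,0,0,0.001,-0.0002,0,0.0],
    [0,0,0,0.001,-0.0001,0,0.0],
    [0,0,0,0.001,-0.0002,0,0.0],
    [0,0,0,0.001,-0.0001,0,0.0],
    [0,0,0,0,0,0,0.0],
  ],
)

```text
clock: 27.3
eef_pos: [551.3, -59.4, 36.7]
tool_rot: [-3.123, 0.009, 1.42]
force: [-20.6, 3.9, 19.9]
width: 0.1
gripper_force: 11.2
```

Hard stop right after the detent, so the drawer appears home. I'll back off and verify.

>>> move_arm(
  steps=[
    [0,0,0,-0.006,0.0009,0,0.0],
    [0,0,0,-0.02,0.003,0,0.0],
    [0,0,0,-0.03,0.0045,0,0.0],
    [0,0,0,0,0,0.04,0.0],
    [0,0,0,0,0,0.045,0.0],
  ],
)

```text
clock: 27.8
eef_pos: [503.5, -51.6, 121.9]
tool_rot: [-3.137, 0.005, 1.42]
force: [2.7, 0.1, 0.0]
width: 0.0
gripper_force: 0.0
```

>>> move_arm(
  steps=[
    [0,0,0,0,0,0.045,0.0],
    [0,0,0,0,0,0.04,0.0],
    [0,0,0,0,0,0,0.0],
    [0,0,0,0,0,0,0.0],
    [0,0,0,0,0,0,0.0],
  ],
)

```text
clock: 28.3
eef_pos: [504.0, -52.4, 206.1]
tool_rot: [-3.138, 0.005, 1.419]
force: [-0.0, -0.3, -0.1]
width: -0.2
gripper_force: 0.0
```

```bash
python3 - <<'E'
from till import *
W,L,hsv,im,e,y=chk("w14"); c=cam("top"); it,dt=eyes.get_image("top"); cs=cam("scene"); isc,ds=eyes.get_image("scene")
for n,Wx,imx in(("wrist",W,im),("top",cloud(c,dt,"top"),it),("scene",cloud(cs,ds,"scene"),isc)):
    h=cv2.cvtColor(imx,cv2.COLOR_BGR2HSV); t=tf(Wx)
    bl=(h[...,0]>100)&(h[...,0]<125)&(h[...,1]>140)&(t[...,0]>-210)&(t[...,0]<-60)&(abs(t[...,1])<100)&(t[...,2]<80)&(t[...,2]>40)
    if bl.sum()>20: print(n,"front",bl.sum(),np.percentile(t[bl],[2,50,98],axis=0).round(1))
    g=(abs(Wx[...,0]-650)<30)&(abs(Wx[...,1]-68)<30)&(Wx[...,2]>89)&(Wx[...,2]<100)
    if g.sum()>8: print(n,"puller",g.sum(),np.median(Wx[g],0).round(1))
for o in("nail_tin","oil_can","ink_bottle","puller"):
    for r in finder.pinpoint("scene",o)[:3]: print(o,round(r["confidence"],2),toW(cs,r["location"]).round(0))
E
```

```text
[503.7 -52.2 205.7] [-3.137   0.005   1.4189] [-1.5  0.4 -0.4]
wrist front 2816 [[-93.3 -88.3  42.8]
 [-91.2  14.5  69.2]
 [-86.   91.6  71.1]]
wrist puller 827 [646.6  66.   95.5]
top front 83 [[-92.4  63.3  44.3]
 [-90.8  78.9  66.1]
 [-86.8  93.   71.6]]
top puller 130 [649.3  70.1  94. ]
scene front 580 [[-90.9 -85.8  41.7]
 [-89.   13.   64.3]
 [-83.4  94.1  71.9]]
scene puller 116 [650.3  68.8  94.9]
nail_tin 0.67 [568. 154.   0.]
nail_tin 0.3 [567. -73.  42.]
oil_can 0.9 [436. 163.   2.]
ink_bottle 0.63 [ 711. -119.   72.]
puller 0.97 [ 347. -102.    2.]
puller 0.74 [656.  67.  -4.]
puller 0.64 [286. 182.   1.]
```

```bash
python3 -c "
from h import *
print(ctrl.finish_job())"
```

```text
the job is handed in; nothing more can be done
None
```

The job is handed in at about 28.5 s of the 72 s: the cap was pulled off and left standing on the drawer floor, the drawer is pushed home past its detent, and the puller stands upright on the table. The bottle, tin and can read within a few mm of where they started.

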